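# Lower a sanding block onto the pile in its lidded box

### The arm

A 6-joint arm with a two-finger parallel gripper is mounted at the origin on a cart in front of the work surface, level with it; the furniture and walls round the work are solid. World frame = base frame: x ahead of the robot, y to its left, z up, the work surface at z = 0. Lengths are in mm, angles in degrees, forces in N, time in s.
With the tool pointing down it reaches from about 350 to 850 mm from the base axis. Payload 8.1 kg.
Tool frame: the origin (TCP) lies at the very end of the fingers, on their centre line; the grasp point (between the pads) lies 19 mm behind it; z points along the fingers, y is the line along which they close (so a half turn about z gives the same grasp; the last joint's range is limited). The gripper opens to 85 mm and grips with 20 to 120 N. Pads are 22 mm wide; open, the fingers measure 114 mm over their backs; the gripper's body (76 mm by 85 mm) begins 54 mm behind the grasp point. The pads swing forward as they close: fully open they stand 13 mm farther back than shut.
Start: joints at [64.95, 7.471, 85.268, -0, 87.261, -4.893], TCP at [206.732, 563.265, 231.292] pointing down, gripper open.
Joint ranges: [-169.43, 169.43], [-51.17, 129.36], [1.28, 143.12], [-76.62, 256.62], [0, 156.53], [-152.29, 152.29]. Speed limits (degrees/s): [136.94, 136.94, 159.86, 180, 180, 180].

### API

Orientations are given as [roll, pitch, yaw] about the fixed x, y, z axes, in that order (R = Rz(yaw) Ry(pitch) Rx(roll)).
In Python, from bench import r gives the robot as it stands.
- The arm moves only by the shell command python3 -m jog 'ROWS' [FORCE]. ROWS is JSON, a list of rows, each a list of 7 numbers: the turn, a rotation vector about the tool's x, y, z in degrees, then the shift along the tool's x, y, z in mm, then the closure, from -1 (fully open) to 1 (shut), so that 0 is half open. A call has 1 to 5 rows; each row shifts and turns the commanded pose from where the row before left it, along the tool's axes as they then stand; what a row does not reach is not made up. A row lasts 1/10 s, in which the tool goes at most 50 mm and 8.59 degrees, less where a joint would pass 70% of its speed; a pose out of reach is approached as far as the arm can. A call is refused whole if a number of a shift passes 50 or a number of a turn 8.59, either way. A call with a gripper value outside its range is refused whole. The fingers move at their own pace and stop on an object; FORCE is the grip in N (left out, the last holds). Time passes only in rows, so rows that do not move let the fingers close. It gives the time, the measured TCP pose, the force, the opening and the grip force at its end, in the units of the state.
- r.sense(): the state, without advancing time (a new reading comes with each control period).
- r.snapshot(name): name is "scene" or "top"; returns a dict with "pixels" (480x640x3 uint8, red, green, blue), "fx", "fy", "cx", "cy" (pixels), "k1" (the pictures are not rectified: a ray, as slopes to the right and down, at radius r is drawn at 1 + k1 r^2 times it, then the intrinsics apply), "world_to_cam" (4x4, takes a point from world to camera coordinates). Camera axes: x right, y up, looking along -z (the intrinsics and any distortion apply to the point x, -y, -z); pixel columns grow to the right and rows downward; lengths in mm; the calibration is good to about 2 mm. A picture is of the moment at which its call begins. There is no depth.
- r.hand_in(): hands the job in; it is judged then, once.
The state is a dict: "time": time; "joint_pos": joint angles; "qd": joint speeds; "joint_efforts": joint torques, N m; "tool_pos": TCP position; "tcp_rot": TCP orientation; "ft_force": force on the tool from outside, world axes, zero at the start; "wrist_torque": the same for the moment, N m; "finger_gap": finger opening in mm; "grip_force": force on a finger pad.
Only numpy, scipy, OpenCV 4.12 (cv2) and the standard library are available. Lean on these libraries where they do the work, as an engineer would, in place of code of your own. Each camera call takes 0.05 s, during which the arm holds its last target. There are 200 camera calls.

### The job

Put the loose sanding block away: lift the lid off the wooden box by its knob and set it down flat, knob up, on the bench, then lower the block onto the pile of blocks inside, flat and squarely lined up with the box. Nobody has measured how high the pile stands, so come down gently until you feel the block bear on it and only then let go; drop neither block nor lid, do not press hard, and leave the box open and the other things on the bench where they are.

Things in the scene. Friction and masses are not known exactly. Their poses are not given: they have to be found in the camera images.
- box: Open plywood box with brass corner plates, fixed, 166 (x) x 146 (y) x 110 mm high outside, walls 8 mm. Origin: centre of its underside on the bench; z up.
- box_mouth (a point): Centre of the box's mouth at rim height, 110 mm above the bench; axes as the box. Below it stands one pile of sanding blocks like the loose one, lying with 64 mm along x and 102 mm along y: free to the walls 43 mm at the x sides, 14 mm at the y sides. The pile's top is 42 to 72 mm above the bench, different each time; its top block is rubbery and gives 1 mm per 3 N.
- lid: Loose wooden lid on the box, about 0.2 kg: plate 166 (x) x 146 (y) x 10 mm, a knob on top, two battens 8 mm high below (inside the box's x walls, 5 mm play). Origin: its centre, level with the battens' underside; z up. It starts with its origin 102 mm above the bench; set down on the bench, 0 mm.
- lid_knob (a point): Grip point on the axis of the lid's black round knob, 22 mm above the top of the lid plate and 40 mm above the lid's origin; the knob is 26 mm across there and stands 36 mm above the plate. z up, x and y as the lid.
- block_mid (a point): Centre (half-way up) of the loose brown sanding block lying on the bench to the right: 64 mm (its x) x 102 mm (its y) x 29 mm high, about 0.1 kg. Its underside is 14.5 mm below this point. Grasp it across the 64 mm.
- block: The same sanding block; origin at the centre of its underside.
- clear_spot (a point): Mark on the bench top (nothing to see): middle of the clear stretch of bench in front of the drawer cabinet, large enough for the lid with its long side pointing away from the robot. The box stands to its left, the loose block to its right, the tall cabinet front 190 mm behind it.
- tape_measure: Black and red tape measure, 61 x 86 x 38 mm, at the right; a bystander. Origin: centre of its underside.
- electrical_tape: Black roll of electrical tape lying flat, 66 mm across, 19 mm high, behind the loose block; a bystander. Origin: centre of its underside.

How it is judged:
By the outcome, as a careful person would: the job done as asked, in the order asked, and still so for the second after the job is handed in, with the robot touching nothing.
It also fails if it takes over 64 s, if anything falls off the work surface, if the arm or the gripper's body presses on something with over 40 N, if the wrist force passes 120 N, or if a joint passes its speed limit or range.

## Working session

There is one attempt and no reset: what is moved stays moved. The work goes in short steps, Python scripts to look and compute and a shell command to move; the robot and the scene stay as the last step left them, time stands still between calls to the robot, and variables do not carry over. Pictures are saved under pics/ and viewed, at most 10 in all, crops included, and the job is handed in when it is done.

```bash
ls; mkdir -p pics; python3 - <<'E'
from bench import r
import cv2
for n in("scene","top"):
    s=r.snapshot(n); cv2.imwrite(f"pics/{n}0.png",s["pixels"][:,:,::-1])
    print(n,s["fx"],s["fy"],s["cx"],s["cy"],s["k1"]); print(s["world_to_cam"])
print(r.sense())
E
```

```text
pics
scene 471.51298798294005 471.51298798294005 316.36061007538535 249.58258293069596 -0.037709983568852884
[[ 7.43950469e-01 -6.68207455e-01 -6.04127864e-03 -3.64285206e+02]
 [ 2.92037814e-01  3.16982875e-01  9.02350138e-01 -2.65199396e+02]
 [-6.01042108e-01 -6.73068090e-01  4.30961403e-01 -9.34205027e+02]
 [ 0.00000000e+00  0.00000000e+00  0.00000000e+00  1.00000000e+00]]
top 462.4803033052161 462.4803033052161 324.56461341222257 234.51042502687721 0.0252179255954361
[[-7.04652768e-03 -9.99726411e-01  2.23035735e-02  2.61422524e+01]
 [ 9.81436196e-01 -2.63926595e-03  1.91770769e-01 -5.28476507e+02]
 [-1.91659438e-01  2.32408523e-02  9.81186283e-01 -1.06864954e+03]
 [ 0.00000000e+00  0.00000000e+00  0.00000000e+00  1.00000000e+00]]
{'time': 0.1, 'joint_pos': array([ 6.49519093e+01,  7.51370648e+00,  8.53237752e+01,  4.65721692e-04,
        8.72605891e+01, -4.89047817e+00]), 'qd': array([-0.02255713, -0.11948306, -0.25369578, -0.02514235,  0.01228163,
        0.04565564]), 'joint_efforts': array([ 7.09485048e-04, -5.70954323e+01, -5.01944232e+01, -2.44492203e-04,
        8.16216983e-03, -1.17648005e-04]), 'tool_pos': array([206.50197869, 562.81511728, 230.31177339]), 'tcp_rot': array([-1.79902326e+02, -8.82411871e-03,  1.59842357e+02]), 'ft_force': array([ 0.24876073,  0.47505794, -0.76042692]), 'wrist_torque': array([-0.02174222,  0.00833431,  0.01009987]), 'grip_force': 0.0, 'finger_gap': 85.25364360952535}
```

View pics/scene0.png

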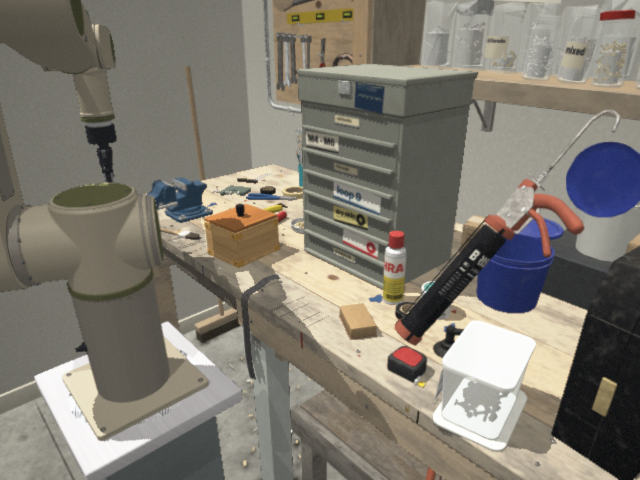

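View pics/top0.png

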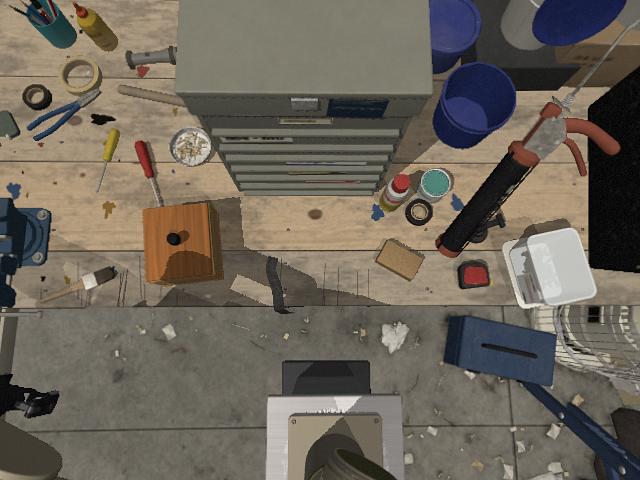

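The scene view shows the box with its knob at about (240,210) and the block at (357,321). The top view shows the lid at (180,243), knob (174,239), block (400,259), electrical tape (419,212) and cabinet foot at row ~195.

```bash
cat > h.py <<'E'
import numpy as np, cv2
from bench import r
def snap(n,save=None):
    s=r.snapshot(n); s["pixels"]=np.ascontiguousarray(s["pixels"])
    if save: cv2.imwrite(save,s["pixels"][:,:,::-1])
    return s
def ray(s,uv):
    d=np.array([(uv[0]-s["cx"])/s["fx"],(uv[1]-s["cy"])/s["fy"]]); p=d.copy()
    for _ in range(10): p=d/(1+s["k1"]*(p@p))
    W=np.array(s["world_to_cam"]); R=W[:3,:3]
    v=R.T@np.array([p[0],-p[1],-1]); return -R.T@W[:3,3], v/np.linalg.norm(v)
def onz(s,uv,z):
    o,v=ray(s,uv); return o+v*(z-o[2])/v[2]
def tri(a,ua,b,ub):
    o,v=ray(a,ua);p,w=ray(b,ub)
    t=np.linalg.lstsq(np.c_[v,-w],p-o,rcond=None)[0]
    x,y=o+t[0]*v,p+t[1]*w; return (x+y)/2,np.linalg.norm(x-y)
def proj(s,P):
    c=(np.array(s["world_to_cam"])@np.r_[P,1])[:3]; p=np.array([c[0],-c[1]])/-c[2]
    p=p*(1+s["k1"]*(p@p)); return p*[s["fx"],s["fy"]]+[s["cx"],s["cy"]]
def blob(s,roi,lo,hi):
    x0,y0,x1,y1=roi; h=cv2.cvtColor(s["pixels"],cv2.COLOR_RGB2HSV)
    m=cv2.inRange(h,lo,hi); k=np.zeros_like(m); k[y0:y1,x0:x1]=m[y0:y1,x0:x1]
    k=cv2.morphologyEx(k,cv2.MORPH_OPEN,np.ones((3,3),np.uint8))
    return max(cv2.findContours(k,cv2.RETR_EXTERNAL,cv2.CHAIN_APPROX_NONE)[0],key=cv2.contourArea)
def rect(s,c,z):
    q=np.array([onz(s,p[0],z)[:2] for p in c],np.float32)
    return cv2.minAreaRect(q), cv2.boxPoints(cv2.minAreaRect(q))
E
python3 - <<'E'
from h import *
t,s=snap("top"),snap("scene")
def hsv(i,u,v): return cv2.cvtColor(i["pixels"],cv2.COLOR_RGB2HSV)[v,u]
print("lid",hsv(t,195,225),hsv(t,160,260),"boxwall",hsv(t,219,250),"block",hsv(t,400,258),hsv(t,385,262),"bench",hsv(t,350,240),hsv(t,400,290), "scene lid",hsv(s,255,215),"blk",hsv(s,355,320),hsv(s,370,333))
big=lambda i,x0,y0,x1,y1,k:cv2.resize(i["pixels"][y0:y1,x0:x1,::-1],None,fx=k,fy=k,interpolation=cv2.INTER_CUBIC)
A=big(t,135,190,235,290,4);B=big(t,365,200,465,300,4)
C=big(s,195,190,295,275,4);D=big(s,325,285,425,370,4)
cv2.imwrite("pics/crops.png",cv2.resize(np.vstack([np.hstack([A,B]),np.hstack([C,D])]),(800,740))[:600] if 0 else np.vstack([np.hstack([A,B])[:400],np.hstack([C,D])[:0]]))
cv2.imwrite("pics/crops2.png",np.hstack([C,D]))
# knob: dark blob
kt=blob(t,(160,225,190,255),(0,0,0),(180,255,60)); ks=blob(s,(228,200,252,220),(0,0,0),(180,255,60))
for n,k in(("t",kt),("s",ks)): print(n,cv2.boundingRect(k),cv2.minEnclosingCircle(k),cv2.contourArea(k))
E
```

```text
lid [ 13 168 140] [ 13 166 155] boxwall [ 18 131  68] block [ 17 110 149] [ 17 109 155] bench [ 16  84 170] [ 19  52 156] scene lid [ 14 160 204] blk [ 18  99 221] [17 96 98]
t (167, 233, 14, 12) ((173.5, 239.0), 7.159010887145996) 119.5
s (237, 205, 7, 11) ((239.5, 210.0), 5.590270042419434) 52.5
```

View pics/crops.png

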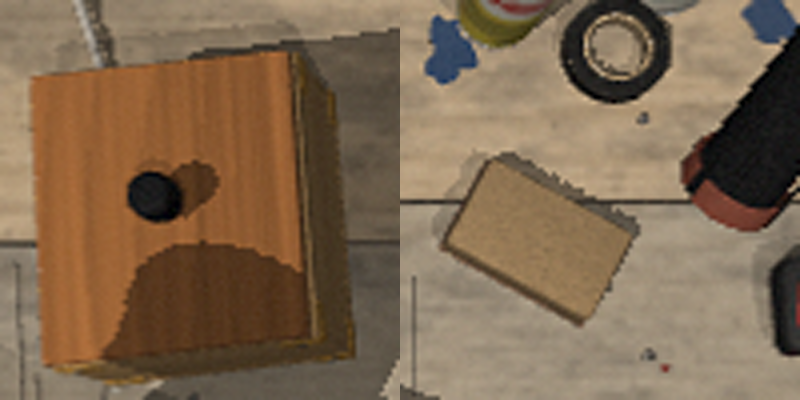

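View pics/crops2.png

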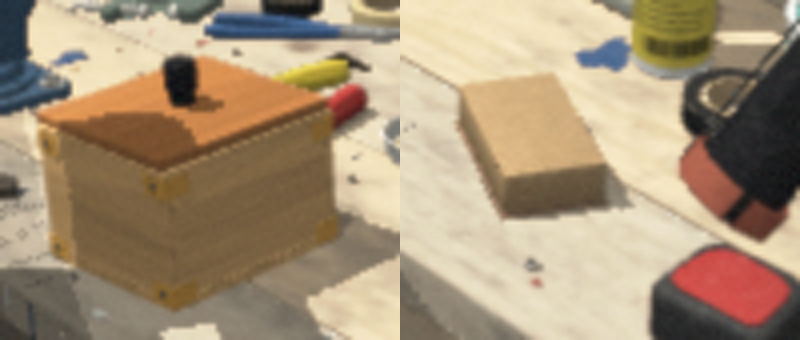

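The crops show clean top-face corners of the lid (top px ~ (143,209),(207,203),(213,275),(146,281)) and of the block (~(387,240),(424,258),(411,280),(376,261)), with their counterparts in the scene view. I'll triangulate these.

```bash
python3 - <<'E'
from h import *
np.set_printoptions(precision=1,suppress=True)
t,s=snap("top"),snap("scene")
T=lambda u,v,o:(o[0]+u/4-.375,o[1]+v/4-.375)
to=(135,190);so=(195,190);bo=(365,200);do=(325,285)
# lid: far-left, far-right, near-right, near-left in world (top view)
lt=[T(*p,to) for p in((32,77),(290,52),(313,340),(44,365))]
ls=[None,T(332,103,so),T(160,168,so),T(38,118,so)]
for i in(1,2,3): print("lid",*tri(t,lt[i],s,ls[i]))
L=np.array([onz(t,p,120) for p in lt])[:,:2]; print(L,L.mean(0))
(c,w,a)=cv2.minAreaRect(L.astype(np.float32));print(c,w,a)
f=(L[0]+L[1])/2-(L[2]+L[3])/2;print("lid yaw",np.degrees(np.arctan2(f[1],f[0])),np.linalg.norm(f))
print("knob",*tri(t,(173.5,238.8),s,(239.9,210)))
bt=[T(*p,bo) for p in((92,157),(233,234),(183,316),(45,243))]
bs=[T(*p,do) for p in((60,88),(155,73),(207,167),(105,181))]
# scene order guess: match by ray consistency
W=[onz(s,p,29)[:2] for p in bs]; B=np.array([onz(t,p,29)[:2] for p in bt])
print("scene",np.array(W));print("top",B,B.mean(0))
m=[int(np.argmin([np.linalg.norm(w-b) for w in W])) for b in B];print(m)
for i in range(4): print(*tri(t,bt[i],s,bs[m[i]]))
f=(B[0]+B[3])/2-(B[1]+B[2])/2;print("blk long yaw",np.degrees(np.arctan2(f[1],f[0])),np.linalg.norm(f),np.linalg.norm((B[0]+B[1])/2-(B[2]+B[3])/2))
for n,u in (("cabL",(237,195)),("cabR",(378,195)),("edge",(320,306)),("etape",(419,212)),("pipe",(446,247)),("stripR",(273,258))): print(n,onz(t,u,0))
E
```

```text
lid [592.8 293.1 114.5] 3.261724078510593
lid [426.4 273.8 115.7] 1.582200846576712
lid [413.5 421.1 113.8] 1.2442852527261152
[[575.3 436.7]
 [589.9 292.7]
 [425.2 273.3]
 [412.4 419.2]] [500.7 355.5]
(500.27734375, 355.0057678222656) (166.73240661621094, 146.44210815429688) 6.1451592445373535
lid yaw 6.440874038227386 164.88585398439525
knob [503.1 358.6 137.2] 0.24195934003912503
scene [[ 467.6 -108.3]
 [ 522.  -135.2]
 [ 470.8 -222.5]
 [ 419.1 -193.3]]
top [[ 521.5 -132.7]
 [ 473.2 -217.8]
 [ 423.  -184.9]
 [ 468.  -102.1]] [ 471.4 -159.4]
[1, 2, 3, 0]
[ 522.4 -133.6   27.8] 1.9149168170996507
[ 474.2 -219.    25.5] 1.174758818948634
[ 424.5 -186.8   22.8] 2.103480912343323
[ 469.9 -103.7   25.5] 3.4210647921216153
blk long yaw 60.93294769363306 95.99161636552053 60.76246540905355
cabL [642.3 246.    0. ]
cabR [ 642.1 -116.3    0. ]
edge [359.6  34.8   0. ]
etape [ 596.7 -220.5    0. ]
pipe [ 505.5 -284.7    0. ]
stripR [479.  151.8   0. ]
```

Measurements hold together: the lid plate comes out at 166.7 x 146.4 mm, yaw ~6.4°, centre (501,356), and the knob at z≈137. The block centre is (472,-160), long axis at yaw ~61°. The cabinet foot is at x≈642, so the clear spot is about (452, 30). First I move above the knob.

```bash
cat > go.py <<'E'
import sys; from h import *
from scipy.spatial.transform import Rotation as Ro
st=r.sense(); p=st["tool_pos"]; R=Ro.from_euler("xyz",st["tcp_rot"],degrees=True)
x,y,z,yaw=map(float,sys.argv[1:5])
d=R.inv().apply(np.array([x,y,z])-p); T=Ro.from_euler("xyz",[180,0,yaw],degrees=True)
print("t",round(st["time"],2),"at",p.round(1),st["tcp_rot"].round(1),"shift",d.round(1),"turn",(R.inv()*T).as_rotvec(degrees=True).round(1),"F",st["ft_force"].round(1),"gap",round(st["finger_gap"],1),"grip",st["grip_force"])
E
python3 -m jog '[[0,0,0,-35,-9,0,-1],[0,0,0,-35,-9,0,-1],[0,0,0,-35,-9,0,-1],[0,0,0,-35,-9,0,-1],[0,0,0,-35,-9,0,-1]]' 40
python3 -m jog '[[0,0,0,-35,-9,0,-1],[0,0,0,-35,-9,0,-1],[0,0,0,-35,-9,0,-1],[0,0,0,-35,-9,0,-1],[0,0,0,-35,-9,0,-1]]'
python3 -m jog '[[0,0,8,0,0,0,-1],[0,0,8,0,0,0,-1],[0,0,8,0,0,0,-1],[0,0,8,0,0,0,-1],[0,0,8,0,0,0,-1]]'
python3 -m jog '[[0,0,8,0,0,0,-1],[0,0,8,0,0,0,-1],[0,0,7,0,0,0,-1],[0,0,0,0,0,0,-1],[0,0,0,0,0,0,-1]]'
python3 go.py 502 357 180 96.4
```

```text
time: 0.8
tool_pos: [356.5, 459.8, 231.3]
tcp_rot: [180.0, 0.0, 159.9]
ft_force: [-0.4, 0.1, -0.0]
finger_gap: 85.1
grip_force: 0.0
time: 1.3
tool_pos: [505.4, 357.2, 231.3]
tcp_rot: [180.0, -0.0, 159.8]
ft_force: [-0.0, 0.2, 0.2]
finger_gap: 85.2
grip_force: 0.0
time: 1.8
tool_pos: [504.3, 358.1, 231.2]
tcp_rot: [-180.0, 0.0, 119.5]
ft_force: [-0.3, 0.6, 0.4]
finger_gap: 85.2
grip_force: 0.0
time: 2.3
tool_pos: [504.3, 358.2, 231.2]
tcp_rot: [-180.0, 0.0, 97.1]
ft_force: [0.6, -0.5, 0.8]
finger_gap: 85.6
grip_force: 0.0
t 2.3 at [504.3 358.2 231.2] [-180.     0.    97.1] shift [-0.9 -2.4 51.2] turn [-0.   0.   0.7] F [ 0.6 -0.5  0.8] gap 85.6 grip 0.0
```

```bash

python3 -m jog '[[0,0,0,0,-1,20,-1],[0,0,0,0,-1,20,-1],[0,0,0,0,0,20,-1],[0,0,0,0,0,15,-1],[0,0,0,0,0,10,-1]]'
python3 -m jog '[[0,0,0,0,0,8,-1],[0,0,0,0,0,7,-1],[0,0,0,0,0,5,-1],[0,0,0,0,0,0,-1],[0,0,0,0,0,0,-1]]'
python3 - <<'E'
from h import *
s=snap("scene"); cv2.imwrite("pics/k.png",cv2.resize(s["pixels"][150:270,170:310,::-1],None,fx=4,fy=4,interpolation=cv2.INTER_CUBIC))
E
```

```text
time: 2.8
tool_pos: [501.8, 357.6, 144.7]
tcp_rot: [-179.9, 0.0, 96.9]
ft_force: [-0.8, 0.2, 0.8]
finger_gap: 85.2
grip_force: 0.0
time: 3.3
tool_pos: [502.5, 358.1, 126.7]
tcp_rot: [180.0, -0.0, 96.8]
ft_force: [-0.4, -0.7, -0.0]
finger_gap: 85.7
grip_force: 0.0
```

View pics/k.png

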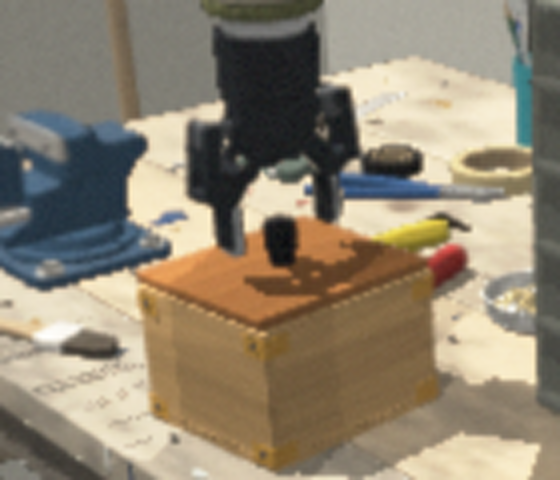

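The crop shows the knob at about (282,240), centred between the two open fingers, with their tips above the plate. I'll close on it and then lift a little.

```bash

python3 -m jog '[[0,0,0,0,0,0,1],[0,0,0,0,0,0,1],[0,0,0,0,0,0,1],[0,0,0,0,0,0,1],[0,0,0,0,0,0,1]]' 40
python3 -m jog '[[0,0,0,0,0,0,1],[0,0,0,0,0,0,1],[0,0,0,0,0,0,1],[0,0,0,0,0,0,1],[0,0,0,0,0,0,1]]'
python3 -m jog '[[0,0,0,0,0,-3,1],[0,0,0,0,0,-4,1],[0,0,0,0,0,-5,1],[0,0,0,0,0,-5,1],[0,0,0,0,0,-5,1]]'
```

```text
time: 3.85
tool_pos: [502.4, 358.0, 126.6]
tcp_rot: [180.0, -0.0, 96.8]
ft_force: [-0.3, -0.5, 2.2]
finger_gap: 25.0
grip_force: 39.6
time: 4.35
tool_pos: [502.4, 358.0, 126.5]
tcp_rot: [180.0, -0.0, 96.8]
ft_force: [-0.7, -0.2, 4.2]
finger_gap: 24.8
grip_force: 39.6
time: 4.85
tool_pos: [502.3, 358.0, 148.8]
tcp_rot: [180.0, -0.0, 96.8]
ft_force: [-0.3, -0.2, -2.1]
finger_gap: 25.0
grip_force: 39.4
```

```bash

python3 -m jog '[[0,0,0,0,0,-8,1],[0,0,0,0,0,-10,1],[0,0,0,0,0,-10,1],[0,0,0,0,0,-10,1],[0,0,0,0,0,-5,1]]'
python3 -m jog '[[0,0,0,-10,-3,0,1],[0,0,0,-20,-6,0,1],[0,0,0,-30,-8,0,1],[0,0,0,-30,-8,0,1],[0,0,0,-30,-8,0,1]]'
python3 -m jog '[[0,0,0,-30,-8,0,1],[0,0,0,-30,-8,0,1],[0,0,0,-30,-8,0,1],[0,0,0,-30,-8,0,1],[0,0,0,-30,-8,0,1]]'
python3 -m jog '[[0,0,0,-25,-7,0,1],[0,0,0,-15,-4,0,1],[0,0,0,-8,-2,0,1],[0,0,3,0,0,0,1],[0,0,3,0,0,0,1]]'
python3 go.py 452 30 60 90.4
python3 - <<'E'
from h import *
s=snap("scene"); t=snap("top"); cv2.imwrite("pics/l.png",np.hstack([cv2.resize(t["pixels"][150:330,130:430,::-1],None,fx=1.6,fy=1.6,interpolation=cv2.INTER_CUBIC),cv2.resize(s["pixels"][150:330,190:390,::-1],None,fx=1.6,fy=1.6,interpolation=cv2.INTER_CUBIC)]))
E
```

```text
time: 5.35
tool_pos: [502.9, 358.3, 193.2]
tcp_rot: [179.9, -0.1, 96.8]
ft_force: [0.7, 0.1, -1.0]
finger_gap: 24.7
grip_force: 39.4
time: 5.85
tool_pos: [482.9, 233.1, 190.5]
tcp_rot: [-179.9, 0.0, 96.9]
ft_force: [0.6, -0.5, -1.6]
finger_gap: 24.5
grip_force: 39.5
time: 6.35
tool_pos: [461.0, 79.5, 190.7]
tcp_rot: [-180.0, 0.0, 96.8]
ft_force: [0.6, -0.4, -1.9]
finger_gap: 24.9
grip_force: 39.5
time: 6.85
tool_pos: [454.4, 31.7, 190.9]
tcp_rot: [-180.0, -0.0, 90.7]
ft_force: [-0.5, -0.1, -1.8]
finger_gap: 25.0
grip_force: 39.5
t 6.85 at [454.4  31.7 190.9] [-180.    -0.    90.7] shift [ -1.6  -2.4 130.9] turn [-0.  -0.   0.3] F [-0.5 -0.1 -1.8] gap 25.0 grip 39.50649976730347
```

View pics/l.png

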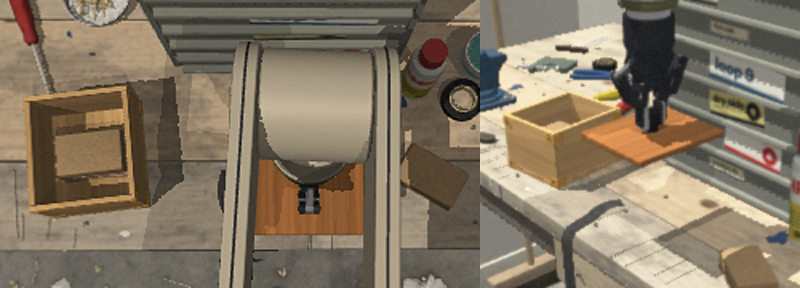

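The picture shows the lid hanging level over the clear stretch, the box open, and the pile visible inside at about (88,152) in this crop. Now I lower the lid.

```bash

python3 -m jog '[[0,0,0,0,-1,15,1],[0,0,0,0,-1,25,1],[0,0,0,0,0,25,1],[0,0,0,0,0,25,1],[0,0,0,0,0,25,1]]'
python3 -m jog '[[0,0,0,0,0,20,1],[0,0,0,0,0,12,1],[0,0,0,0,0,6,1],[0,0,0,0,0,4,1],[0,0,0,0,0,3,1]]'
python3 -m jog '[[0,0,0,0,0,2,1],[0,0,0,0,0,1,1],[0,0,0,0,0,1,1],[0,0,0,0,0,0,1],[0,0,0,0,0,0,1]]'
```

```text
time: 7.45
tool_pos: [451.9, 32.2, 74.0]
tcp_rot: [-179.9, -0.0, 91.0]
ft_force: [0.2, 0.1, -1.8]
finger_gap: 24.7
grip_force: 39.5
time: 7.95
tool_pos: [453.4, 31.9, 31.7]
tcp_rot: [179.9, 0.0, 90.9]
ft_force: [-0.3, 0.6, -2.7]
finger_gap: 24.6
grip_force: 39.5
time: 8.45
tool_pos: [452.9, 31.9, 27.5]
tcp_rot: [180.0, 0.0, 90.8]
ft_force: [-0.3, 0.8, -2.6]
finger_gap: 24.8
grip_force: 39.5
```

```bash

python3 -m jog '[[0,0,0,0,0,1,1],[0,0,0,0,0,0.5,1],[0,0,0,0,0,0.5,1],[0,0,0,0,0,0,1],[0,0,0,0,0,0,1]]'
python3 -m jog '[[0,0,0,0,0,0.5,1],[0,0,0,0,0,0,1],[0,0,0,0,0,0,1]]'
```

```text
time: 8.95
tool_pos: [452.8, 31.9, 25.3]
tcp_rot: [-180.0, 0.0, 90.8]
ft_force: [1.1, 0.3, -2.0]
finger_gap: 24.7
grip_force: 39.5
time: 9.25
tool_pos: [452.8, 31.9, 24.8]
tcp_rot: [-180.0, -0.0, 90.8]
ft_force: [-1.0, 0.3, -2.1]
finger_gap: 25.0
grip_force: 39.5
```

```bash

python3 -m jog '[[0,0,0,0,0,0.5,1],[0,0,0,0,0,0,1],[0,0,0,0,0,0,1]]'
python3 -m jog '[[0,0,0,0,0,0.5,1],[0,0,0,0,0,0,1],[0,0,0,0,0,0,1]]'
```

```text
time: 9.55
tool_pos: [452.9, 31.9, 24.5]
tcp_rot: [180.0, 0.0, 90.8]
ft_force: [-2.0, -0.0, 1.8]
finger_gap: 24.9
grip_force: 40.1
time: 9.85
tool_pos: [452.9, 31.9, 24.5]
tcp_rot: [-180.0, 0.0, 90.9]
ft_force: [-5.4, 0.1, 9.3]
finger_gap: 24.9
grip_force: 40.8
```

```bash

python3 -m jog '[[0,0,0,0,0,-0.5,1],[0,0,0,0,0,0,1],[0,0,0,0,0,0,-1],[0,0,0,0,0,0,-1],[0,0,0,0,0,0,-1]]'
python3 -m jog '[[0,0,0,0,0,0,-1],[0,0,0,0,0,0,-1],[0,0,0,0,0,0,-1],[0,0,0,0,0,-5,-1],[0,0,0,0,0,-10,-1]]'
python3 -m jog '[[0,0,0,0,0,-20,-1],[0,0,0,0,0,-30,-1],[0,0,0,0,0,-40,-1],[0,0,0,0,0,-40,-1],[0,0,0,0,0,-20,-1]]'
python3 go.py 472 -160 190 61
```

```text
time: 10.35
tool_pos: [452.9, 31.9, 24.2]
tcp_rot: [180.0, 0.0, 90.8]
ft_force: [0.7, 0.1, -1.1]
finger_gap: 67.6
grip_force: 0.0
time: 10.85
tool_pos: [452.1, 31.9, 39.1]
tcp_rot: [-179.9, -0.0, 90.8]
ft_force: [-0.0, 0.1, 0.2]
finger_gap: 85.3
grip_force: 0.0
time: 11.35
tool_pos: [454.6, 31.9, 194.6]
tcp_rot: [179.6, 0.0, 90.8]
ft_force: [0.8, 0.0, 0.5]
finger_gap: 85.8
grip_force: 0.0
t 11.35 at [454.6  31.9 194.6] [179.6   0.   90.8] shift [-192.1   14.6    4.7] turn [ 0.4 -0.1 29.8] F [0.8 0.  0.5] gap 85.8 grip 0.0
```

```bash

python3 -m jog '[[0,0,0,-38,3,0,-1],[0,0,0,-38,3,0,-1],[0,0,0,-38,3,0,-1],[0,0,0,-38,3,0,-1],[0,0,0,-38,3,0,-1]]'
python3 -m jog '[[0,0,8,0,0,0,-1],[0,0,8,0,0,0,-1],[0,0,8,0,0,0,-1],[0,0,6,0,0,0,-1],[0,0,0,0,0,0,-1]]'
python3 -m jog '[[0,0,0,0,0,20,-1],[0,0,0,0,0,30,-1],[0,0,0,0,0,30,-1],[0,0,0,0,0,20,-1],[0,0,0,0,0,10,-1]]'
python3 go.py 472 -160 40 60.7
python3 - <<'E'
from h import *
s=snap("scene"); t=snap("top"); cv2.imwrite("pics/b.png",np.hstack([cv2.resize(t["pixels"][170:320,280:450,::-1],None,fx=2.4,fy=2.4,interpolation=cv2.INTER_CUBIC),cv2.resize(s["pixels"][240:390,290:450,::-1],None,fx=2.4,fy=2.4,interpolation=cv2.INTER_CUBIC)]))
p=r.sense()["tool_pos"]; print(proj(s,p))
E
```

```text
time: 11.85
tool_pos: [470.7, -159.4, 190.5]
tcp_rot: [179.9, 0.0, 90.8]
ft_force: [0.4, 0.8, 0.5]
finger_gap: 85.5
grip_force: 0.0
time: 12.35
tool_pos: [470.7, -158.0, 190.2]
tcp_rot: [179.9, -0.0, 60.7]
ft_force: [-0.3, 0.2, -0.5]
finger_gap: 85.2
grip_force: 0.0
time: 12.85
tool_pos: [469.4, -157.3, 77.6]
tcp_rot: [-179.8, 0.0, 61.0]
ft_force: [-0.0, -0.3, 0.1]
finger_gap: 85.2
grip_force: 0.0
t 12.85 at [ 469.4 -157.3   77.6] [-179.8    0.    61. ] shift [-1.1  3.7 37.6] turn [-0.2  0.   0.3] F [-0.  -0.3  0.1] gap 85.2 grip 0.0
[355.67622879 296.51393968]
```

View pics/b.png

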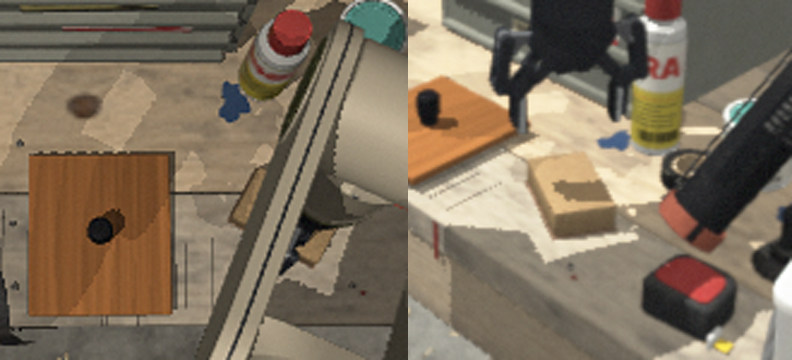

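The lid lies flat on the bench with its knob up at crop (100,230). The fingers straddle the block along its short side. I'll descend to z≈4 and grip.

```bash

python3 -m jog '[[0,0,0,-1,2,10,-1],[0,0,0,0,1,15,-1],[0,0,0,0,0,15,-1],[0,0,0,0,0,12,-1],[0,0,0,0,0,8,-1]]'
python3 -m jog '[[0,0,0,0,0,6,-1],[0,0,0,0,0,4,-1],[0,0,0,0,0,2,-1],[0,0,0,0,0,0,-1],[0,0,0,0,0,0,-1]]'
python3 go.py 472 -160 4 60.7
```

```text
time: 13.45
tool_pos: [473.0, -160.4, 18.9]
tcp_rot: [180.0, -0.0, 60.9]
ft_force: [0.1, 0.1, 0.1]
finger_gap: 85.1
grip_force: 0.0
time: 13.95
tool_pos: [473.1, -160.3, 7.7]
tcp_rot: [180.0, -0.0, 60.8]
ft_force: [0.4, -0.3, 0.1]
finger_gap: 85.3
grip_force: 0.0
t 13.95 at [ 473.1 -160.3    7.7] [180.   -0.   60.8] shift [-0.2 -1.1  3.7] turn [ 0.  -0.   0.1] F [ 0.4 -0.3  0.1] gap 85.3 grip 0.0
```

```bash

python3 -m jog '[[0,0,0,0,-1,2,-1],[0,0,0,0,0,2,-1],[0,0,0,0,0,0,-1],[0,0,0,0,0,0,1],[0,0,0,0,0,0,1]]' 40
python3 -m jog '[[0,0,0,0,0,0,1],[0,0,0,0,0,0,1],[0,0,0,0,0,0,1],[0,0,0,0,0,0,1],[0,0,0,0,0,0,1]]'
python3 -m jog '[[0,0,0,0,0,-3,1],[0,0,0,0,0,-5,1],[0,0,0,0,0,-8,1],[0,0,0,0,0,-8,1],[0,0,0,0,0,-6,1]]'
```

```text
time: 14.45
tool_pos: [472.1, -159.8, 3.6]
tcp_rot: [180.0, -0.0, 60.8]
ft_force: [-0.1, 0.1, -1.0]
finger_gap: 63.3
grip_force: 44.0
time: 14.95
tool_pos: [472.1, -159.8, 3.5]
tcp_rot: [180.0, -0.0, 60.8]
ft_force: [0.7, 0.0, 3.5]
finger_gap: 63.0
grip_force: 44.4
time: 15.45
tool_pos: [472.3, -159.9, 34.5]
tcp_rot: [179.9, -0.0, 60.8]
ft_force: [0.1, 0.1, -0.1]
finger_gap: 63.1
grip_force: 44.0
```

```bash

python3 -m jog '[[0,0,0,0,0,-15,1],[0,0,0,0,0,-30,1],[0,0,0,0,0,-40,1],[0,0,0,0,0,-40,1],[0,0,0,0,0,-20,1]]'
python3 -m jog '[[0,0,0,0,0,-10,1],[0,0,0,0,0,0,1]]'
python3 - <<'E'
from h import *
s=snap("scene","pics/s_box.png"); t=snap("top","pics/t_box.png")
A=cv2.resize(t["pixels"][193:293,138:228,::-1],None,fx=5,fy=5,interpolation=cv2.INTER_CUBIC)
B=cv2.resize(s["pixels"][200:275,200:285,::-1],None,fx=4,fy=4,interpolation=cv2.INTER_CUBIC)
o=np.zeros((500,790,3),np.uint8); o[:500,:450]=A; o[:300,450:790]=B
cv2.imwrite("pics/box.png",o)
E
```

```text
time: 15.95
tool_pos: [473.5, -160.4, 183.2]
tcp_rot: [179.7, -0.0, 60.8]
ft_force: [0.7, -0.2, -1.3]
finger_gap: 63.5
grip_force: 44.2
time: 16.15
tool_pos: [472.6, -160.0, 189.9]
tcp_rot: [179.8, -0.0, 60.8]
ft_force: [-0.1, 0.7, -0.4]
finger_gap: 63.1
grip_force: 44.2
```

View pics/box.png

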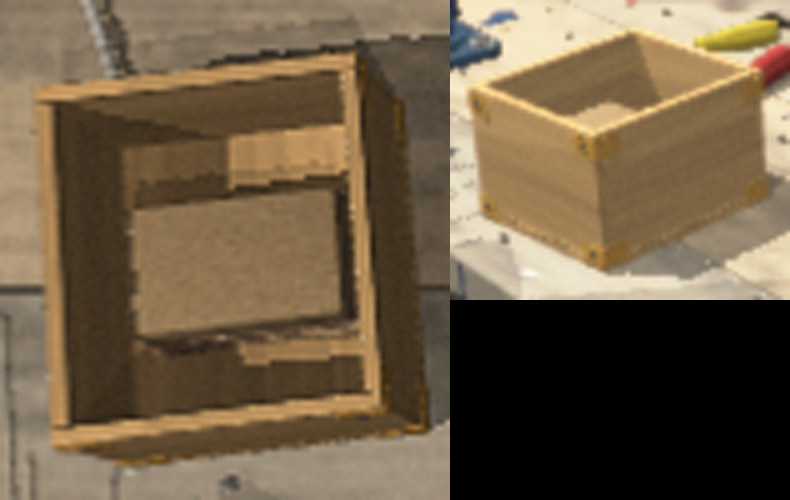

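The top crop shows the open rim with outer corners (37,88),(357,54),(383,408),(55,446), and the pile's top face at (132,209),(334,187),(343,315),(137,338). The scene crop shows all four rim corners.

```bash
cat > box.py <<'E'
from h import *
np.set_printoptions(precision=1,suppress=True)
t,s=snap("top"),snap("scene")
T=lambda u,v:(138+u/5-.4,193+v/5-.4)
S=lambda u,v:(200+(u-450)/4-.375,200+v/4-.375)
rt=[T(*p) for p in((37,88),(357,54),(383,408),(55,446))]
rs=[S(*p) for p in((633,30),(764,72),(598,133),(470,88))]
X=[tri(t,a,s,b) for a,b in zip(rt,rs)]
for x in X: print("rim",*x)
print("rim mean tri",np.mean([x[0] for x in X],0))
def quad(c,z,n):
    L=np.array([onz(t,p,z)[:2] for p in c]); f=(L[0]+L[1]-L[2]-L[3])/2; g=(L[0]+L[3]-L[1]-L[2])/2
    print(n,z,"c",L.mean(0),"x",np.linalg.norm(f),"y",np.linalg.norm(g),"yaw",np.degrees(np.arctan2(f[1],f[0])),np.degrees(np.arctan2(-g[0],g[1])))
quad(rt,110,"rim")
pt=[T(*p) for p in((132,209),(334,187),(343,315),(137,338))]
for z in(42,52,57,62,72): quad(pt,z,"pile")
print("pile FL",*tri(t,pt[0],s,S(603,100)))
E
python3 box.py; python3 go.py 501 356 190 96.4
```

```text
rim [574.6 436.5 107.3] 2.0276079371438724
rim [592.5 290.4 108.1] 2.8743089262768224
rim [429.  270.9 111.9] 4.603535759173643
rim [412.  416.7 107.4] 1.1797183478620172
rim mean tri [502.  353.6 108.7]
rim 110 c [501.  353.6] x 164.57723414101505 y 144.78920103141195 yaw 6.45252572794099 6.357881964674666
pile 42 c [505.6 359.7] x 63.117034784719394 y 97.1587295358689 yaw 5.928621063994281 6.2884447196121425
pile 52 c [503.8 356.9] x 62.54703023050909 y 96.2812973417613 yaw 5.9286210639942505 6.288444719612182
pile 57 c [503.  355.5] x 62.26202795340399 y 95.84258124470745 yaw 5.928621063994257 6.288444719612172
pile 62 c [502.1 354.1] x 61.97702567629889 y 95.40386514765368 yaw 5.928621063994263 6.288444719612156
pile 72 c [500.4 351.3] x 61.40702112208869 y 94.52643295354595 yaw 5.928621063994248 6.288444719612153
pile FL [523.3 403.4  70.6] 6.490150760903842
t 16.35 at [ 470.8 -159.2  186.2] [-179.8    0.    60.8] shift [ 464.6 -224.6   -3.1] turn [ -0.2  -0.  -35.6] F [-0.2  0.3 -0.1] gap 63.2 grip 44.24665153026581
```

```bash

python3 -m jog '[[0,0,0,15,-7,0,1],[0,0,0,30,-14,0,1],[0,0,0,40,-19,0,1],[0,0,0,40,-19,0,1],[0,0,0,40,-19,0,1]]'
python3 -m jog '[[0,0,0,40,-19,0,1],[0,0,0,40,-19,0,1],[0,0,0,40,-19,0,1],[0,0,0,40,-19,0,1],[0,0,0,40,-19,0,1]]'
python3 -m jog '[[0,0,0,40,-20,0,1],[0,0,0,30,-15,0,1],[0,0,0,20,-10,0,1],[0,0,0,10,-5,0,1],[0,0,0,0,0,0,1]]'
python3 -m jog '[[0,0,-8,0,0,0,1],[0,0,-8,0,0,0,1],[0,0,-8,0,0,0,1],[0,0,-8,0,0,0,1],[0,0,-3.6,0,0,0,1]]'
python3 -m jog '[[0,0,0,0,0,0,1],[0,0,0,0,0,0,1]]'
python3 go.py 501.3 354.5 140 96.4
```

```text
time: 16.85
tool_pos: [483.1, 24.0, 186.7]
tcp_rot: [-179.9, 0.1, 60.8]
ft_force: [0.9, -0.8, -0.8]
finger_gap: 63.1
grip_force: 44.2
time: 17.35
tool_pos: [497.6, 245.0, 186.5]
tcp_rot: [-179.9, 0.1, 60.9]
ft_force: [0.6, -0.5, -0.1]
finger_gap: 63.1
grip_force: 44.2
time: 17.85
tool_pos: [502.9, 355.6, 186.7]
tcp_rot: [-179.9, 0.1, 60.9]
ft_force: [-0.1, -0.5, -0.2]
finger_gap: 63.2
grip_force: 44.2
time: 18.35
tool_pos: [503.8, 353.1, 187.8]
tcp_rot: [-180.0, 0.1, 96.7]
ft_force: [0.4, 0.1, -0.9]
finger_gap: 63.1
grip_force: 44.2
time: 18.55
tool_pos: [503.8, 353.8, 188.0]
tcp_rot: [-180.0, 0.0, 96.3]
ft_force: [0.3, 0.0, -0.7]
finger_gap: 63.1
grip_force: 44.2
t 18.55 at [503.8 353.8 188. ] [-180.     0.    96.3] shift [ 1.  -2.4 48. ] turn [-0.   0.  -0.1] F [ 0.3  0.  -0.7] gap 63.1 grip 44.173073172569275
```

```bash

python3 -m jog '[[0,0,0,1,-2,10,1],[0,0,0,0,0,20,1],[0,0,0,0,0,15,1],[0,0,0,0,0,10,1],[0,0,0,0,0,5,1]]'
python3 -m jog '[[0,0,0,0,0,0,1],[0,0,0,0,0,0,1]]'
python3 - <<'E'
from h import *
s=snap("scene"); t=snap("top")
A=cv2.resize(t["pixels"][193:293,138:228,::-1],None,fx=5,fy=5,interpolation=cv2.INTER_CUBIC)
B=cv2.resize(s["pixels"][170:275,200:285,::-1],None,fx=4,fy=4,interpolation=cv2.INTER_CUBIC)
o=np.zeros((500,790,3),np.uint8); o[:500,:450]=A; o[:420,450:790]=B
cv2.imwrite("pics/over.png",o)
E
python3 go.py 501.3 354.5 128 96.4
```

```text
time: 19.05
tool_pos: [500.7, 355.3, 126.3]
tcp_rot: [-179.9, 0.1, 96.4]
ft_force: [-0.6, -0.7, -0.8]
finger_gap: 62.9
grip_force: 44.2
time: 19.25
tool_pos: [501.9, 356.0, 128.9]
tcp_rot: [180.0, -0.0, 96.4]
ft_force: [-0.2, 0.2, -0.6]
finger_gap: 63.1
grip_force: 44.2
t 19.35 at [502.2 356.2 129.4] [179.9  -0.   96.4] shift [-1.6 -1.   1.4] turn [ 0.1 -0.   0. ] F [-0.  -0.  -1.5] gap 63.1 grip 44.17845368385315
```

View pics/over.png

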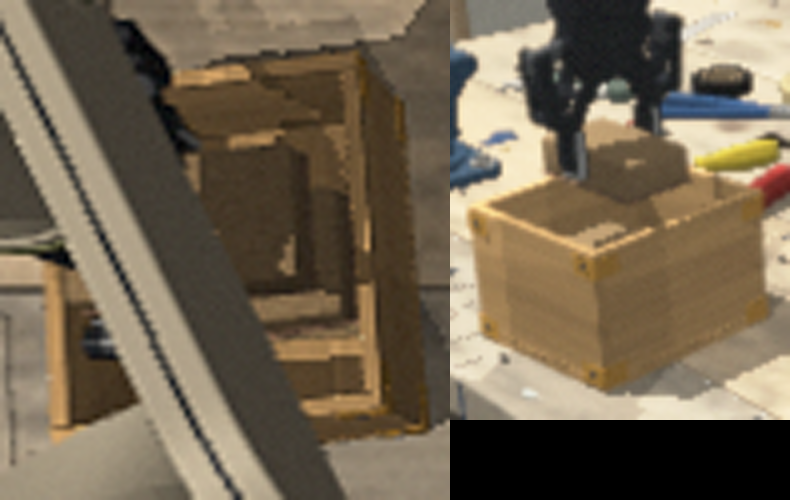

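The crop shows the block level above the mouth, its far-right top corner near crop (292,150). I'll check that against where the corner should project.

```bash
python3 - <<'E'
from h import *
t=snap("top"); p=r.sense()["tool_pos"]; a=np.radians(6.4); R=np.array([[np.cos(a),-np.sin(a)],[np.sin(a),np.cos(a)]])
for z in(p[2]+25.4,p[2]-3.6):
  for dx in(32,-32):
    q=proj(t,np.r_[p[:2]+R@[dx,-51],z]); print(z,dx,((q-[138,193]+.4)*5).round(0))
print(p)
g=t["pixels"][193:293,138:228].astype(int).sum(2)
for row in(225,245): print(row, t["pixels"][row,180:215].sum(1))
E
```

```text
154.7597819791115 32 [287. 141.]
154.7597819791115 -32 [297. 285.]
125.7597819791115 32 [303. 155.]
125.7597819791115 -32 [313. 295.]
[502.15013425 356.1666732  129.35978198]
225 [173 155 173 169 166 163 167 158 166 171 162 158 156 163 160 156 141 132
 114 153 214 202 213 191 192 200 211 240 241 251 252 159 182 170 166]
245 [187 178 169 186 163 157 156 162 161 155 161 157 157 201 314 315 281 111
 118 102 119 161 156 148 148 154 127 119 124 187 191 195 158 168 173]
```

The edges match to within about 1 mm. I'll descend quickly to just above the highest possible pile top, then feel for it.

```bash

python3 -m jog '[[0,0,0,-1.5,-1,5,1],[0,0,0,0,0,10,1],[0,0,0,0,0,10,1],[0,0,0,0,0,10,1],[0,0,0,0,0,6,1]]'
python3 -m jog '[[0,0,0,0,0,3,1],[0,0,0,0,0,2,1],[0,0,0,0,0,1,1],[0,0,0,0,0,1,1],[0,0,0,0,0,0,1]]'
python3 go.py 501.3 354.5 70 96.4
```

```text
time: 19.9
tool_pos: [499.8, 353.7, 85.2]
tcp_rot: [-179.9, 0.1, 96.4]
ft_force: [-0.1, 0.2, -0.7]
finger_gap: 63.0
grip_force: 44.2
time: 20.4
tool_pos: [500.9, 354.3, 80.6]
tcp_rot: [180.0, -0.0, 96.4]
ft_force: [0.5, 0.7, 0.5]
finger_gap: 63.1
grip_force: 44.2
t 20.4 at [500.9 354.3  80.6] [180.   -0.   96.4] shift [ 0.2  0.4 10.6] turn [ 0. -0.  0.] F [0.5 0.7 0.5] gap 63.1 grip 44.17768120765686
```

```bash

python3 -m jog '[[0,0,0,0,0,1,1],[0,0,0,0,0,1,1],[0,0,0,0,0,1,1],[0,0,0,0,0,0,1],[0,0,0,0,0,0,1]]'
```

```text
time: 20.9
tool_pos: [500.7, 354.2, 77.2]
tcp_rot: [-180.0, 0.0, 96.4]
ft_force: [0.7, -0.4, -0.5]
finger_gap: 63.0
grip_force: 44.2
```

```bash

python3 -m jog '[[0,0,0,0,0,1,1],[0,0,0,0,0,1,1],[0,0,0,0,0,0.5,1],[0,0,0,0,0,0,1],[0,0,0,0,0,0,1]]'
```

```text
time: 21.4
tool_pos: [500.7, 354.2, 74.8]
tcp_rot: [-180.0, 0.0, 96.4]
ft_force: [0.2, -0.5, -0.3]
finger_gap: 63.2
grip_force: 44.2
```

```bash

python3 -m jog '[[0,0,0,0,0,1,1],[0,0,0,0,0,1,1],[0,0,0,0,0,0.5,1],[0,0,0,0,0,0,1],[0,0,0,0,0,0,1]]'
```

```text
time: 21.9
tool_pos: [500.7, 354.2, 72.3]
tcp_rot: [-180.0, 0.0, 96.4]
ft_force: [-0.5, -0.0, 0.2]
finger_gap: 63.4
grip_force: 44.2
```

```bash

python3 -m jog '[[0,0,0,0,0,1,1],[0,0,0,0,0,1,1],[0,0,0,0,0,0,1],[0,0,0,0,0,0,1]]'
```

```text
time: 22.3
tool_pos: [500.9, 354.3, 70.6]
tcp_rot: [180.0, -0.0, 96.4]
ft_force: [-0.5, -0.0, 2.7]
finger_gap: 63.4
grip_force: 44.7
```

```bash

python3 -m jog '[[0,0,0,0,0,0.5,1],[0,0,0,0,0,0,1],[0,0,0,0,0,0,1]]'
```

```text
time: 22.6
tool_pos: [500.9, 354.3, 70.1]
tcp_rot: [180.0, -0.0, 96.4]
ft_force: [-1.8, -1.2, 4.5]
finger_gap: 63.2
grip_force: 44.8
```

The block bears on the pile (about +5 N against baseline, pile top ≈ 66.5 mm, in range). I'll release and back out.

```bash

python3 -m jog '[[0,0,0,0,0,0,-0.8],[0,0,0,0,0,0,-0.8],[0,0,0,0,0,0,-0.9],[0,0,0,0,0,0,-0.9],[0,0,0,0,0,0,-0.9]]'
python3 -m jog '[[0,0,0,0,0,-2,-0.9],[0,0,0,0,0,-5,-0.9],[0,0,0,0,0,-10,-0.9],[0,0,0,0,0,-20,-0.9],[0,0,0,0,0,-25,-0.9]]'
python3 -m jog '[[0,0,0,0,0,-30,-0.9],[0,0,0,0,0,-30,-0.9],[0,0,0,0,0,-20,-0.9],[0,0,0,0,0,0,-0.9],[0,0,0,0,0,0,-0.9]]'
python3 -m jog '[[0,0,0,-40,0,0,-0.9],[0,0,0,-40,0,0,-0.9],[0,0,0,-40,0,0,-0.9],[0,0,0,-40,0,0,-0.9],[0,0,0,-40,0,0,-0.9]]'
python3 -m jog '[[0,0,0,-20,0,0,-0.9],[0,0,0,0,0,0,-0.9],[0,0,0,0,0,0,-0.9]]'
python3 - <<'E'
from h import *
s=snap("scene"); t=snap("top")
A=cv2.resize(t["pixels"][193:293,138:228,::-1],None,fx=5,fy=5,interpolation=cv2.INTER_CUBIC)
B=cv2.resize(s["pixels"][180:390,195:465,::-1],(340,264),interpolation=cv2.INTER_CUBIC)
C=cv2.resize(t["pixels"][170:320,220:500,::-1],(340,182),interpolation=cv2.INTER_CUBIC)
o=np.zeros((500,790,3),np.uint8); o[:500,:450]=A; o[:264,450:]=B; o[300:482,450:]=C
cv2.imwrite("pics/final.png",o)
E
```

```text
time: 23.1
tool_pos: [500.7, 354.2, 69.6]
tcp_rot: [-180.0, 0.0, 96.4]
ft_force: [-1.3, 1.0, -0.6]
finger_gap: 81.0
grip_force: 0.0
time: 23.6
tool_pos: [500.2, 353.9, 132.2]
tcp_rot: [-179.9, 0.0, 96.4]
ft_force: [0.3, -0.0, 0.6]
finger_gap: 81.0
grip_force: 0.0
time: 24.1
tool_pos: [501.1, 354.4, 212.8]
tcp_rot: [179.9, -0.0, 96.4]
ft_force: [-0.1, -0.0, 0.2]
finger_gap: 81.1
grip_force: 0.0
time: 24.6
tool_pos: [522.1, 153.8, 210.0]
tcp_rot: [-179.8, 0.0, 96.5]
ft_force: [1.5, -0.2, -0.4]
finger_gap: 81.0
grip_force: 0.0
time: 24.9
tool_pos: [524.8, 135.5, 210.6]
tcp_rot: [-179.9, -0.0, 96.4]
ft_force: [-0.2, 0.1, 0.4]
finger_gap: 81.1
grip_force: 0.0
```

View pics/final.png

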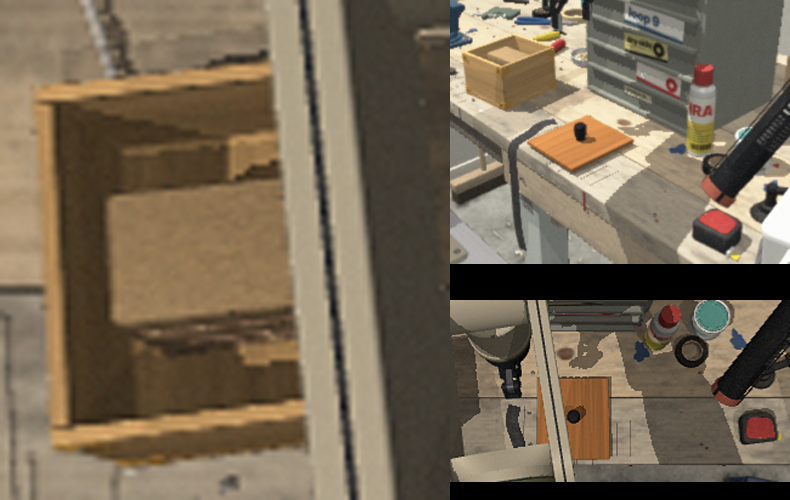

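The final view shows the block lying flat in the open box, its far edge parallel to the rim (corner at crop (105,200)). The lid is flat on the bench, knob up, and the bystanders have not moved. One quick numeric check, then I hand in.

```bash
python3 - <<'E'
from h import *
t=snap("top"); a=np.radians(6.4); R=np.array([[np.cos(a),-np.sin(a)],[np.sin(a),np.cos(a)]])
for u,v in((105,199),(113,325)):
    q=onz(t,(138+u/5-.4,193+v/5-.4),95.5)[:2]; print(R.T@(q-[501.3,354]))
print(r.hand_in())
E
```

```text
[30.19991209 49.03323295]
[-28.70484273  48.41766287]
the job is handed in; nothing more can be done
None
```

The job is handed in: the sanding block lies flat and square with the box on the pile, let go once it bore with about 5 N, and the lid sits flat, knob up, on the bench with the box left open.

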